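# Push the jar queue home and shut the gate

## Task

Push the row of four sample jars along its rail as one train, pushing on the last jar only, until the front jar is right up against the end stop and all four still touch one another. Then push the little gate shut behind the row by its upright peg, as far as it goes. Push gently, do not pinch, lift or tip the jars or let gaps open in the row, and leave the spare jar, the two dropper bottles and the measuring cylinder where they stand.

Things in the scene. Friction and masses are not known exactly. Their poses are not given: they have to be found in the camera images.
- rail: Aluminium rail fixed on the worktop, 56 x 316 mm: a channel along its own y, open at -y, ended at +y by a steel stop. Origin: mid-channel, on the worktop; z up. Floor smooth, 4 mm up; channel 43 mm wide; walls 12 mm high, outer faces at x = +-25.5 mm. Lies across in front of the robot, turned at most 0.25 rad, stop to the robot's left. Nothing on it but stop, peg and jars is over 25 mm high.
- rail_stop (a point): Middle of the end stop's face, at the level of the channel floor: on the rail at x = 0, y = 150 mm, z = 4 mm. The stop is a steel plate 56 mm wide and 30 mm high.
- jar_1: Lidded sample jar, amber with a ribbed white screw cap, 40 mm diameter, 42 mm tall, about 0.12 kg, loose in the channel; the front one, nearest the stop. Origin: centre of its underside; z up. With the row home its origin is at y = 130 mm on the rail.
- jar_2: Lidded sample jar, amber with a ribbed white screw cap, 40 mm diameter, 42 mm tall, about 0.12 kg, loose in the channel; second in the row. Origin: centre of its underside; z up. With the row home its origin is at y = 90 mm on the rail.
- jar_3: Lidded sample jar, amber with a ribbed white screw cap, 40 mm diameter, 42 mm tall, about 0.12 kg, loose in the channel; third in the row. Origin: centre of its underside; z up. With the row home its origin is at y = 50 mm on the rail.
- jar_4: Lidded sample jar, amber with a ribbed white screw cap, 40 mm diameter, 42 mm tall, about 0.12 kg, loose in the channel; the last one, farthest from the stop and the one to push; its cap and side are in the clear from 12 to 46 mm above the worktop. Origin: centre of its underside; z up. With the row home its origin is at y = 10 mm on the rail.
- gate (a joint): Gate angle (rad): 0 wide open, 2.2 shut at its stop, the bar then straight across just behind the row. Flat bar 64 x 8 mm, top 21 mm up, swings level on a pivot at x = -34, y = -18 mm of the rail; its direction from the pivot, from rail +x towards +y, is the joint value minus 2.2 (shuts counter-clockwise from above, through the channel's open side). Starts at 0 to 0.4; light friction, stays put.
- gate_peg (a point): Top centre of the gate's upright black peg, 12 mm diameter, 45 mm from the pivot along the bar; it stands from the bar up to 46 mm above the worktop, and is what one pushes.
- spare_jar: A fifth jar just like the others, standing on the worktop beyond the rail; not part of the job. Origin: centre of its underside.
- bottle_a: Amber dropper bottle, 39 mm diameter, 104 mm tall, on the worktop beyond the rail near the stop; leave it. Origin: centre of its underside.
- bottle_b: Amber dropper bottle, 39 mm diameter, 104 mm tall, on the worktop to the right; leave it. Origin: centre of its underside.
- measuring_cylinder: Glass measuring cylinder, foot 42 mm, 165 mm tall, on the worktop to the left; leave it. Origin: centre of its underside.
There are look-alikes about, which are no part of the job. What is shaped like the jar_4 but green is not meant.

How it is judged:
On the way, in this order (a step that is already met when the one before it is completed fails the run):
1. the row is home against the stop, the gate not yet shut (y of jar_1 in the frame of rail above 0.126 m and y of jar_2 in the frame of rail above 0.086 m and y of jar_3 in the frame of rail above 0.046 m and y of jar_4 in the frame of rail above 0.006 m and value of joint gate below 1.8 rad), for 0.2 s.
2. the gate is shut behind the row (y of jar_1 in the frame of rail above 0.126 m and y of jar_2 in the frame of rail above 0.086 m and y of jar_3 in the frame of rail above 0.046 m and y of jar_4 in the frame of rail above 0.006 m and value of joint gate above 2.1 rad), for 0.2 s.
At the end, for the whole second after the job is handed in: All four jars are upright on the channel floor, each within 4 mm of its place in a touching row against the stop; the gate is within 0.1 rad of its shut stop; everything is at rest (all of step 2 and z of each of jar_1, jar_2, jar_3, jar_4 in the frame of rail below 0.007 m and angle between each of jar_1, jar_2, jar_3, jar_4's own z axis and vertical below 0.08 rad and x of jar_1 in the frame of rail between -0.004 and 0.004 m and x of jar_2 in the frame of rail between -0.004 and 0.004 m and x of jar_3 in the frame of rail between -0.004 and 0.004 m and x of jar_4 in the frame of rail between -0.004 and 0.004 m and linear speed of each of jar_1, jar_2, jar_3, jar_4 below 0.01 m/s and velocity of joint gate below 0.05 rad/s).
It fails at once if the last jar is pinched or rammed: over 50 N between the fingers and it (contact force between the fingers and jar_4 above 50 N).
It fails at once if a gap of more than 8 mm opens in the row (horizontal distance between jar_1 and jar_2 above 0.048 m or horizontal distance between jar_2 and jar_3 above 0.048 m or horizontal distance between jar_3 and jar_4 above 0.048 m).
It fails at once if a jar of the row is lifted or tipped (z of any of jar_1, jar_2, jar_3, jar_4 in the frame of rail above 0.012 m or angle between any of jar_1, jar_2, jar_3, jar_4's own z axis and vertical above 0.3 rad).
It fails at once if a jar other than the last is pushed on (contact force between any of the fingers, the arm and jar_1 above 1 N or contact force between any of the fingers, the arm and jar_2 above 1 N or contact force between any of the fingers, the arm and jar_3 above 1 N).
It fails at once if the spare jar, a dropper bottle or the measuring cylinder is moved, lifted or tipped (distance of any of spare_jar, bottle_a, bottle_b, measuring_cylinder from where it was at the start of the episode above 0.015 m or angle between any of spare_jar, bottle_a, bottle_b, measuring_cylinder's own z axis and vertical above 0.3 rad).
It also fails if it takes over 45 s, if anything falls off the work surface, if the arm or the gripper's body presses on something with over 40 N, if the wrist force passes 120 N, or if a joint passes its speed limit or range.

## Robot

A 6-joint arm with a two-finger parallel gripper is mounted at the origin on a cart in front of the work surface, level with it; the furniture and walls round the work are solid. World frame = base frame: x ahead of the robot, y to its left, z up, the work surface at z = 0. Lengths are in m, angles in rad, forces in N, time in s.
With the tool pointing down it reaches from about 0.35 to 0.775 m from the base axis. Payload 5.5 kg.
Tool frame: the origin (TCP) lies at the very end of the fingers, on their centre line; the grasp point (between the pads) lies 19 mm behind it; z points along the fingers, y is the direction in which the jaws open and shut (so a half turn about z gives the same grasp; the last joint's range is limited). The gripper opens to 85 mm and grips with 20 to 120 N. Pads are 22 mm wide; open, the fingers measure 114 mm over their backs; the gripper's body (76 mm by 85 mm) begins 54 mm behind the grasp point. The pads swing forward as they close: fully open they stand 13 mm farther back than shut.
Start: joints at [-1.428, 0.313, 0.046, 1.304, 0, 1.431], TCP at [0.16, -0.552, 0.231] pointing down, gripper open.
Joint ranges: [-2.76, 2.76], [-0.86, 1.69], [-1.03, 1.26], [-2.2, 2.34], [-1.47, 1.5], [-3.14, 3.14]. Speed limits (rad/s): [2.57, 2.57, 3.14, 3.14, 3.14, 3.14].

## Interface

Orientations are given as a unit quaternion [x, y, z, w].
In Python, from workcell import manip, viewer, spotter gives the robot as it stands. The module is installed in compiled form; this text tells all that it offers.
- The arm moves only by the tool drive_tool, never from a script. Its argument "targets" is a list that holds one entry, the list of rows, each a list of 5 numbers: the shift along the tool's x, y, z in cm, then the turn about the tool's z in degrees, then the opening, from 0 (shut) to 1 (fully open). In form: [[[tx, ty, tz, roll, hand], ...]]. A call has 1 to 8 rows; each row shifts and turns the commanded pose from where the row before left it, along the tool's axes as they then stand; what a row does not reach is not made up. A row lasts 1/10 s, in which the tool goes at most 50 mm and 8.59 degrees, less where a joint would pass 70% of its speed; a pose out of reach is approached as far as the arm can. A call is refused whole if a number of a shift passes 5 or a number of a turn 8.59, either way. A call with a gripper value outside its range is refused whole. The fingers move at their own pace and stop on an object; the grip force is fixed at half the most. Time passes only in rows, so rows that do not move let the fingers close. It gives the time, the measured TCP pose, the force and the opening at its end, in the units of the state.
- manip.get_state(): the state, without advancing time (a new reading comes with each control period).
- viewer.snapshot(name): name is "side" or "top"; returns the picture (420x560x3 uint8, blue, green, red); there is no depth.
- viewer.calibration(name): a dict with "intrinsics" (3x3 intrinsics, pixels), "k1" (the pictures are not rectified: a ray, as slopes to the right and down, at radius r is drawn at 1 + k1 r^2 times it, then the intrinsics apply), "xyz" and "attitude" of the camera in the world. Camera axes: x right, y up, looking along -z (the intrinsics and any distortion apply to the point x, -y, -z); pixel columns grow to the right and rows downward; lengths in m; the calibration is good to about 2 mm. A picture is of the moment at which its call begins. calibration takes no time and is no camera call.
- manip.job_done(): hands the job in, once; it reports no verdict.
Trained networks look in the newest picture that a camera, given by its name, has taken for a name from the list of things; names that differ only in an ending like _2 or _b are one class to them, and where a whole thing is asked for, a point or a joint stands for the part that bears it (a point fixed in the world has none). Each returns a list of dicts, best first, with "conf" (0 to 1); they miss things now and then, are a little off and sometimes report something else, mostly with a low value. They report only what shows in the picture. A call takes as long as a camera call. They do not tell look-alikes from the thing itself.
- spotter.spot_in(camera, target): "centre" ([x, y, z] in m, in world coordinates, good to about 4 mm: the middle of the surface that is visible of it).
- spotter.cut_out(camera, target): "mask" (420x560 bool, what is visible of it).
- spotter.landmark_of(camera, target): "centre" ([x, y, z] in m, in world coordinates, good to about 4 mm: a listed point, or the origin of a listed thing).
The state is a dict: "time_s": time; "joint_positions": joint angles; "qvel": joint speeds; "tau": joint torques, N m; "eef_pos": TCP position; "eef_rot": TCP orientation; "force": force on the tool from outside, world axes, zero at the start; "moment": the same for the moment, N m; "finger_gap": finger opening in m.
Only numpy, scipy, OpenCV 4.12 (cv2) and the standard library are available. Lean on these libraries where they do the work, as an engineer would, in place of code of your own. Each camera call takes 0.05 s, during which the arm holds its last target.

## Working session

There is one attempt and no reset: what is moved stays moved. The work goes in short steps, Python scripts to look and compute and a tool call to move; the robot and the scene stay as the last step left them, time stands still between calls to the robot, and variables do not carry over. Pictures are saved under pics/ and viewed, and the job is handed in when it is done.

Besides the shell and the picture viewer there is one more tool, called after "Call:" in YAML: its name, and indented under it one key for each argument. drive_tool: Moves the arm, as the interface text tells. Its arguments: {"type":"object","properties":{"targets":{"type":"array","items":{"type":"array","items":{"type":"array","items":{"type":"number"}}}}},"required":["targets"]}

```bash
mkdir -p pics
cat > h.py <<'E'
import numpy as np, cv2
from scipy.spatial.transform import Rotation as R
from workcell import manip, viewer, spotter
def cal(n):
    c=viewer.calibration(n); K=np.array(c["intrinsics"]); att=np.array(c["attitude"]); 
    Rm=R.from_quat(att).as_matrix() if att.size==4 else att.reshape(3,3)
    return K,float(c["k1"]),np.array(c["xyz"]),Rm
def proj(n,P):
    K,k1,t,Rm=cal(n); q=(np.atleast_2d(P)-t)@Rm
    s=np.c_[q[:,0]/-q[:,2],-q[:,1]/-q[:,2]]; r2=(s**2).sum(1,keepdims=True); s=s*(1+k1*r2)
    return s@K[:2,:2].T+K[:2,2]
def unproj(n,px,z):
    K,k1,t,Rm=cal(n); px=np.atleast_2d(px).astype(float)
    d=(px-K[:2,2])@np.linalg.inv(K[:2,:2]).T; s=d.copy()
    for _ in range(30): s=d/(1+k1*(s**2).sum(1,keepdims=True))
    ray=np.c_[s[:,0],-s[:,1],-np.ones(len(s))]@Rm.T
    return t+ray*((z-t[2])/ray[:,2])[:,None]
E
python3 - <<'E'
from h import *
np.set_printoptions(precision=4,suppress=True)
for n in("side","top"):
    im=viewer.snapshot(n); cv2.imwrite(f"pics/{n}0.png",im); print(n,viewer.calibration(n))
    for t in ("jar_1","rail","rail_stop","gate_peg","bottle_a","measuring_cylinder"):
        print(n,t,[(np.round(d["centre"],4).tolist(),round(d["conf"],2),proj(n,d["centre"])[0].round().tolist()) for d in spotter.landmark_of(n,t)])
print(manip.get_state())
E
```

```text
side {'intrinsics': array([[445.0531,   0.    , 276.1109],
       [  0.    , 445.0531, 209.069 ],
       [  0.    ,   0.    ,   1.    ]]), 'k1': -0.12391261273044848, 'xyz': array([0.3707, 0.835 , 0.6204]), 'attitude': array([-0.048 ,  0.4752,  0.8732, -0.0963])}
side jar_1 [([0.5233, 0.001, 0.0067], 0.94, [287.0, 232.0]), ([0.5359, -0.0407, 0.0045], 0.73, [285.0, 223.0]), ([0.5041, -0.2635, -0.0029], 0.68, [311.0, 183.0]), ([0.4386, -0.2416, -0.003], 0.58, [333.0, 189.0]), ([0.5475, -0.12, 0.0084], 0.55, [287.0, 204.0]), ([0.5414, -0.0764, 0.0016], 0.49, [285.0, 215.0])]
side rail [([0.5302, -0.0311, -0.0003], 0.66, [286.0, 227.0])]
side rail_stop [([0.4976, 0.1194, 0.0065], 0.65, [288.0, 266.0])]
side gate_peg [([0.4927, -0.0982, 0.048], 0.44, [307.0, 197.0])]
side bottle_a [([0.5723, 0.1046, 0.0005], 0.77, [255.0, 259.0]), ([0.6222, -0.404, 0.001], 0.73, [281.0, 156.0]), ([0.5224, -0.0044, 0.0051], 0.17, [287.0, 232.0])]
side measuring_cylinder [([0.5537, 0.2696, 0.0011], 0.66, [243.0, 314.0])]
top {'intrinsics': array([[389.2797,   0.    , 277.5488],
       [  0.    , 389.2797, 2
[... 636 characters left out ...]
48, -0.0985, 0.0473], 0.66, [307.0, 228.0])]
top bottle_a [([0.5726, 0.109, -0.0017], 0.82, [223.0, 201.0]), ([0.6153, -0.4016, -0.003], 0.72, [426.0, 182.0])]
top measuring_cylinder [([0.5502, 0.2725, 0.0017], 0.58, [158.0, 210.0])]
{'time_s': 0.7, 'joint_positions': array([-1.4276,  0.3132,  0.0461,  1.3036,  0.    ,  1.4312]), 'qvel': array([ 0.0003, -0.    ,  0.0001,  0.0021,  0.0014, -0.0002]), 'tau': array([ -0.0015, -48.0288,  29.8751,  -0.0003,  -0.0001,   0.    ]), 'eef_pos': array([ 0.1604, -0.5522,  0.2313]), 'eef_rot': array([0.99  , 0.1409, 0.    , 0.0001]), 'force': array([0.2931, 0.1002, 0.9285]), 'moment': array([ 0.0024, -0.0381,  0.017 ]), 'finger_gap': 0.08531029826566178}
```

View pics/top0.png

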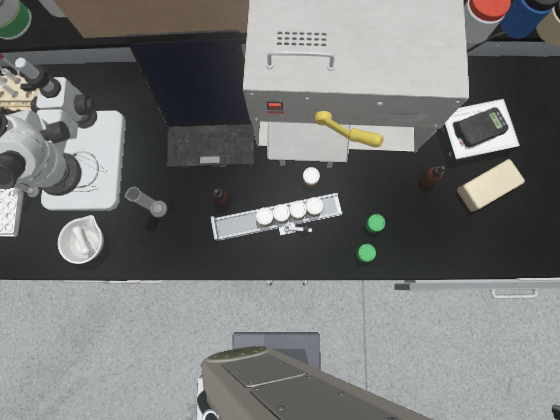

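```bash
python3 -c "
import cv2
i=cv2.imread('pics/top0.png');cv2.imwrite('pics/topc.png',cv2.resize(i[160:310,190:390],None,fx=4,fy=4,interpolation=2))
i=cv2.imread('pics/side0.png');cv2.imwrite('pics/sidec.png',cv2.resize(i[150:300,210:410],None,fx=4,fy=4,interpolation=2))"
```

```text
(no output)
```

View pics/topc.png

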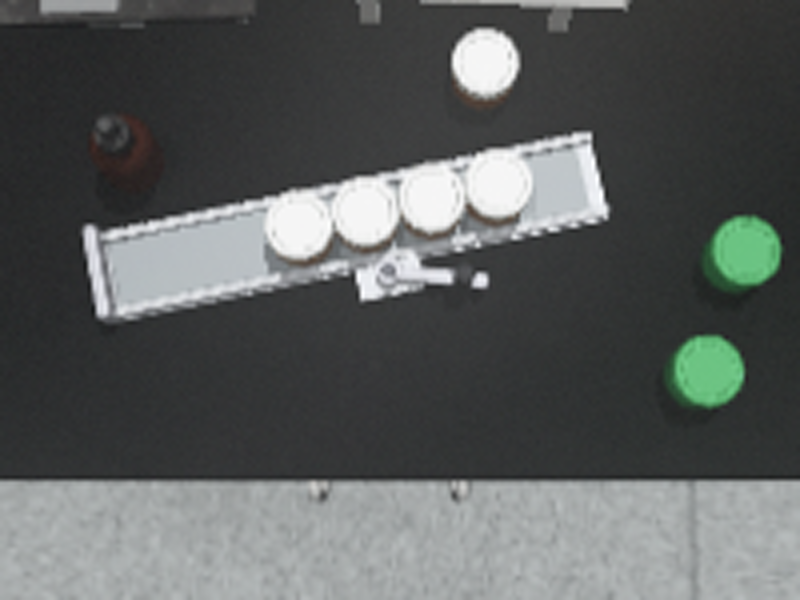

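View pics/sidec.png

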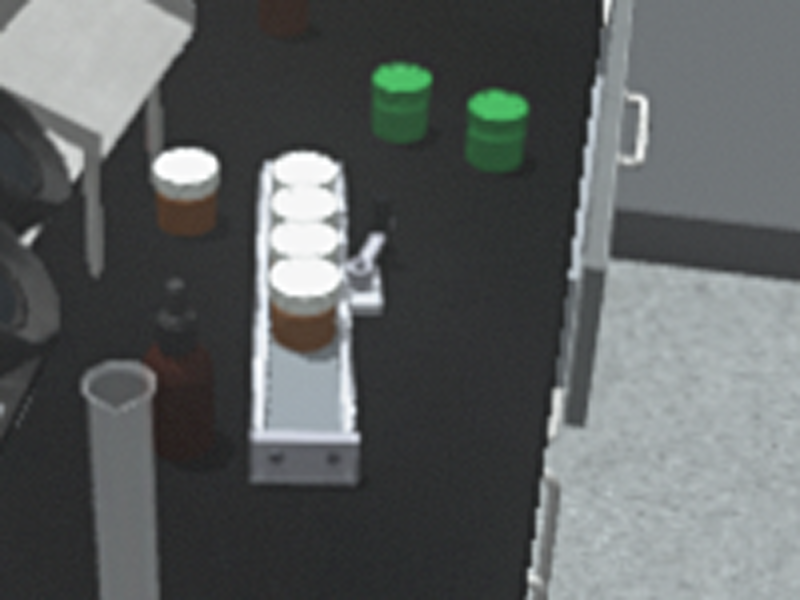

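The row of white-capped jars is at about (265,219) to (313,210) in the top picture. jar_4 is the right-most one, at the open end. The white jar at (311,176) is the spare standing off the rail, and the green ones at (376,223) and (367,253) are look-alikes. Next I fit the rail pose.

```bash
cat >> h.py <<'E'
def railfit(save=True):
    pass
E
python3 - <<'E'
from h import *
from scipy.optimize import least_squares
np.set_printoptions(precision=4,suppress=True)
stop=np.array([[.4976,.1194],[.5,.1223]]); rail=np.array([[.5302,-.0311],[.527,-.0283]])
jars=np.array([[.5233,.001],[.5359,-.0407],[.5475,-.12],[.5414,-.0764],[.5372,-.0774],[.5233,.0017],[.534,-.0379],[.5461,-.1162]])
peg=np.array([.4938,-.0984])
def f(p):
    ex=np.array([np.cos(p[2]),np.sin(p[2])]);ey=np.array([-ex[1],ex[0]])
    return np.r_[(stop-p[:2])@ex,(stop-p[:2])@ey-.15,(rail-p[:2])@ex,(rail-p[:2])@ey,(jars-p[:2])@ex]
p=least_squares(f,[.53,-.03,.2]).x; print(p,f(p))
ex=np.array([np.cos(p[2]),np.sin(p[2])]);ey=np.array([-ex[1],ex[0]])
print("jars y",(jars-p[:2])@ey)
d=peg-p[:2]; pr=np.array([d@ex,d@ey]); v=pr-[-.034,-.018]; print("peg",pr,np.hypot(*v),np.arctan2(v[1],v[0])+2.2)
for n in("top","side"):
    im=cv2.imread(f"pics/{n}0.png"); im=cv2.resize(im,None,fx=4,fy=4,interpolation=2)
    def L(a,col):
        P=[np.r_[p[:2]+ex*x/1e3+ey*y/1e3,z/1e3] for x,y,z in a]
        q=((proj(n,P)+.5)*4-.5).round().astype(int); cv2.polylines(im,[q.reshape(-1,1,2)],False,col,1,cv2.LINE_AA)
    L([(-25.5,-158,12),(-25.5,150,12),(25.5,150,12),(25.5,-158,12)],(0,0,255))
    L([(-28,150,34),(28,150,34)],(0,255,0)); L([(-28,150,30),(28,150,30)],(255,255,0))
    for y in (26,-14,-54,-94):
        L([(20*np.cos(t),y+20*np.sin(t),46) for t in np.linspace(0,6.3,40)],(255,0,0))
    L([(-34,-18,21),(pr[0]*1e3,pr[1]*1e3,21),(pr[0]*1e3,pr[1]*1e3,46)],(0,0,255))
    c=im[640:1240,760:1560] if n=="top" else im[560:1160,840:1640]
    cv2.imwrite(f"pics/{n}_ov.png",c)
print(unproj("top",[[300,160],[260,150]],.1))
E
```

```text
[ 0.5295 -0.0278  0.2009] [-0.0019  0.0011  0.0006  0.0029  0.0001 -0.0025 -0.0034 -0.     -0.0003
  0.0037 -0.0007  0.002  -0.0023 -0.0002  0.0024 -0.0014]
jars y [ 0.0294 -0.014  -0.094  -0.05   -0.0502  0.0301 -0.0108 -0.09  ]
peg [-0.049  -0.0621] 0.04660246478743142 0.30044089378636496
[[ 0.6428 -0.0832  0.1   ]
 [ 0.6679  0.008   0.1   ]]
```

View pics/top_ov.png

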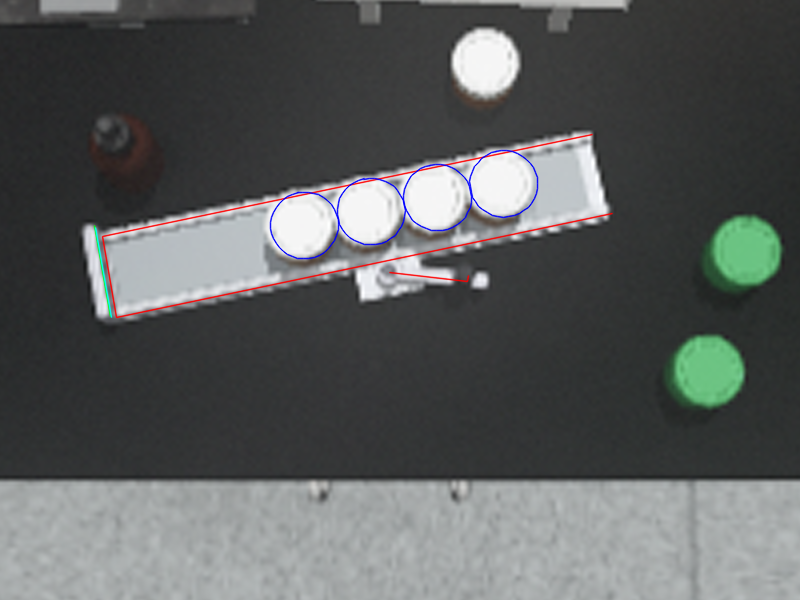

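View pics/side_ov.png

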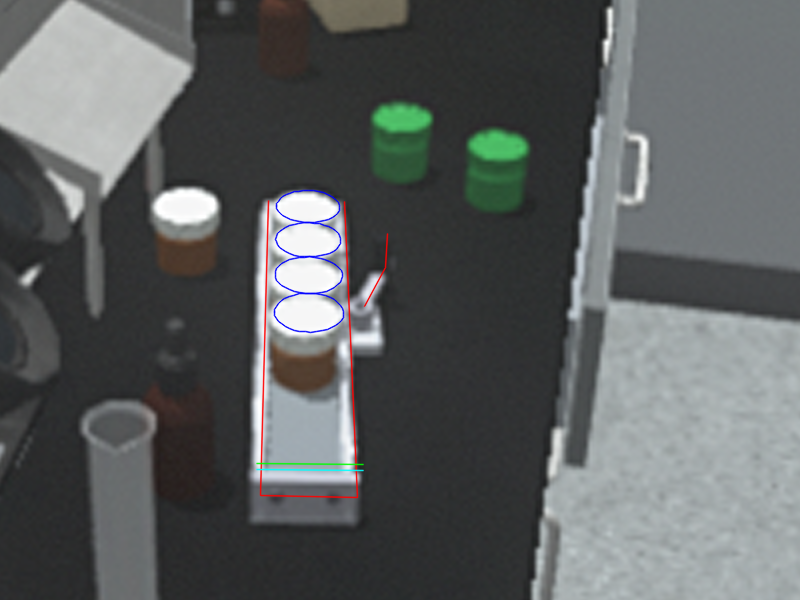

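View pics/side0.png

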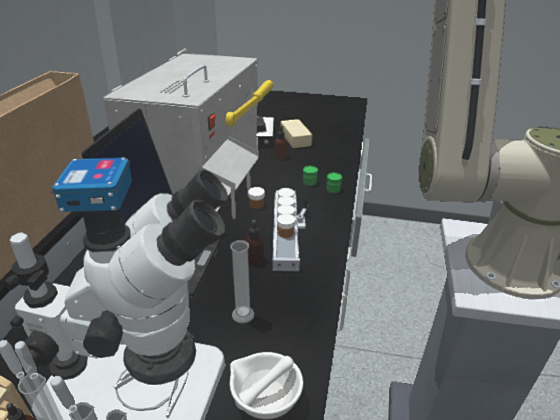

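Run:
```python
from h import *
np.set_printoptions(precision=3,suppress=True)
def tri(a,b):
    z=np.linspace(0,.6,601)
    A=np.array([unproj("top",a,q)[0] for q in z]);B=np.array([unproj("side",b,q)[0] for q in z])
    d=np.linalg.norm(A-B,axis=1);i=d.argmin();print(A[i],B[i],d[i])
tri((322,117),(231,119));tri((381,141),(268,85));tri((345,160),(258,150));tri((268,160),(206,178))
p=np.array([.5295,-.0278]);t=.201;ex=np.array([np.cos(t),np.sin(t)]);ey=np.array([-ex[1],ex[0]])
print([p+ey*y for y in(-.16,-.13,-.03)])
```

```text
[ 0.69  -0.124  0.225] [ 0.688 -0.125  0.225] 0.0018427520272341616
[ 0.616 -0.223  0.284] [ 0.62  -0.222  0.284] 0.004321357583667477Traceback (most recent call last):
  File "<stdin>", line 7, in <module>
  File "<stdin>", line 5, in tri
  File "h.py", line 13, in unproj
    K,k1,t,Rm=cal(n); px=np.atleast_2d(px).astype(float)
              ~~~^^^
  File "h.py", line 5, in cal
    c=viewer.calibration(n); K=np.array(c["intrinsics"]); att=np.array(c["attitude"]);
ValueError: time passes only in moves, steps and waits
```

Call:
drive_tool:
  targets:
    - [[0, 0, 0, -8.5, 0], [0, 0, 0, -8.5, 0], [0, 0, 0, -8.5, 0], [0, 0, 0, -8.5, 0], [0, 0, 0, -8.5, 0], [0, 0, 0, -8.5, 0], [0, 0, 0, -8.5, 0], [0, 0, 0, -8.5, 0]]

```text
time_s: 1.5
eef_pos: [0.1605, -0.5522, 0.2314]
eef_rot: [0.74, 0.673, -0.0, 0.0]
force: [0.7, 0.7, 0.2]
finger_gap: 0.0003
```

Call:
drive_tool:
  targets:
    - [[0, 0, 0, -8.5, 0], [0, 0, 0, -8.5, 0], [0, 0, 0, -0.3, 0], [0, 0, 0, 0, 0]]

```text
time_s: 1.9
eef_pos: [0.1605, -0.5522, 0.2314]
eef_rot: [0.634, 0.773, -0.0, 0.0]
force: [-0.6, -0.4, -0.8]
finger_gap: 0.0001
```

Call:
drive_tool:
  targets:
    - [[2.0, 2.5, 0.5, 0, 0], [2.7, 3.4, 1, 0, 0], [2.7, 3.4, 1, 0, 0], [2.7, 3.4, 1, 0, 0], [2.7, 3.4, 1, 0, 0], [2.7, 3.4, 1, 0, 0], [2.7, 3.4, 1.5, 0, 0], [2.7, 3.4, 1.5, 0, 0]]

```text
time_s: 2.7
eef_pos: [0.3776, -0.2938, 0.1463]
eef_rot: [0.634, 0.773, -0.0, 0.001]
force: [-0.3, -1.0, -0.1]
finger_gap: -0.0001
```

Call:
drive_tool:
  targets:
    - [[2.7, 3.4, 1.5, 0, 0], [2, 2.5, 1.5, 0, 0], [1, 1, 0.5, 0, 0], [0, 0, 0, 0, 0]]

```text
time_s: 3.1
eef_pos: [0.4328, -0.2237, 0.1106]
eef_rot: [0.632, 0.775, -0.0, -0.001]
force: [-0.1, -1.3, 0.5]
finger_gap: -0.0001
```

```bash
cat > loc.py <<'E'
from h import *
np.set_printoptions(precision=4,suppress=True)
O=np.array([.5295,-.0278]);t=.2009;ex=np.array([np.cos(t),np.sin(t)]);ey=np.array([-ex[1],ex[0]])
def loc():
    s=manip.get_state();q=s["eef_rot"];d=s["eef_pos"][:2]-O
    print("t",round(s["time_s"],2),"rail xy",d@ex,d@ey,"z",s["eef_pos"][2],"yaw err",2*np.arctan2(q[1],q[0])-np.pi/2-t,"F",s["force"],"Frail",s["force"][:2]@ex,s["force"][:2]@ey,"q",s["joint_positions"])
E
python3 - <<'E'
from loc import *
loc()
cv2.imwrite("pics/s1.png",viewer.snapshot("side"));cv2.imwrite("pics/t1.png",viewer.snapshot("top"))
E
```

```text
t 3.1 rail xy -0.1338350818597005 -0.17265730753681435 z 0.11062191345974964 yaw err 0.0013047788339749233 F [-0.1342 -1.3316  0.4811] Frail -0.39721669546868554 -1.2780528325712177 q [-0.6419  0.2202 -0.3866  0.9657 -0.0002  0.7267]
```

View pics/s1.png

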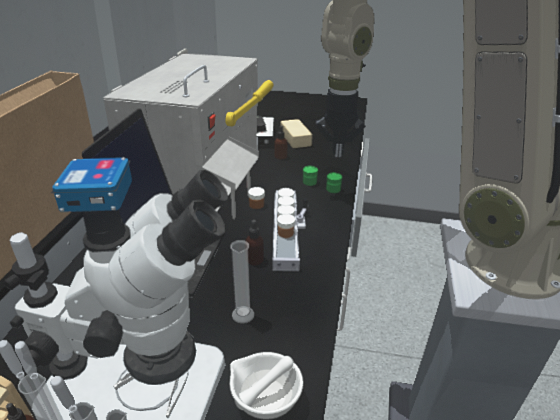

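View pics/t1.png

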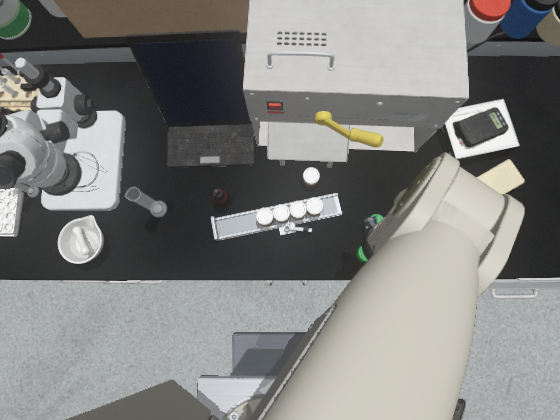

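Call:
drive_tool:
  targets:
    - [[0.8, 2.5, 0, 0, 0], [0.8, 2.5, 0, 0, 0], [0.8, 2.5, 0.2, 0, 0], [0.8, 2.5, 0.2, 0, 0], [0.8, 2.3, 0.2, 0, 0], [0, 0, 0, 0, 0], [0, 0, 0, 0, 0]]

```text
time_s: 3.9
eef_pos: [0.5451, -0.1631, 0.1057]
eef_rot: [0.633, 0.774, -0.0, 0.0]
force: [-0.2, 0.3, -0.2]
finger_gap: 0.0
```

Run:
```python
from loc import *
loc()
cv2.imwrite("pics/s2.png",viewer.snapshot("side"));cv2.imwrite("pics/t2.png",viewer.snapshot("top"))
```

```text
t 3.9 rail xy -0.011738126920139447 -0.13563815382188857 z 0.10571222648352122 yaw err -0.0018398527431457146 F [-0.1633  0.3448 -0.2417] Frail -0.0912013695756297 0.3704038342979448 q [-0.4314  0.3683 -0.192   1.0101 -0.0007  0.9403]
```

View pics/s2.png

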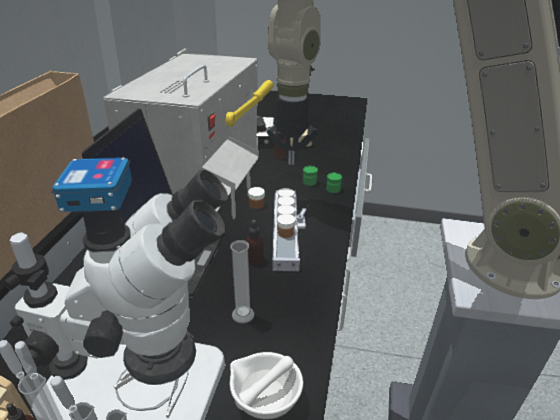

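View pics/t2.png

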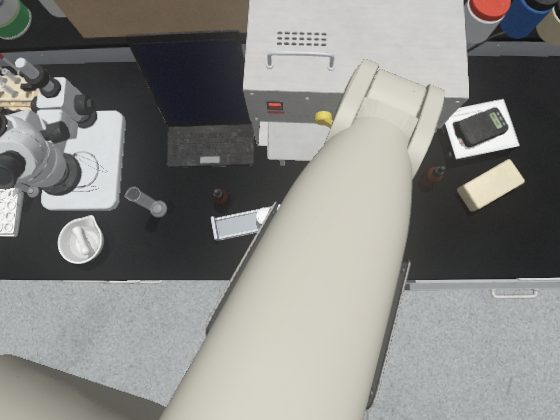

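Call:
drive_tool:
  targets:
    - [[0.1, 0.2, 1, 0, 0], [0.1, 0.2, 1, 0, 0], [0, 0, 1, 0, 0], [0, 0, 1, 0, 0], [0, 0, 0.5, 0, 0], [0, 0, 0, 0, 0]]

```text
time_s: 4.6
eef_pos: [0.5479, -0.1584, 0.059]
eef_rot: [0.633, 0.774, -0.0, -0.001]
force: [-0.9, -0.4, -0.6]
finger_gap: -0.0001
```

Run:
```python
from loc import *
loc()
im=viewer.snapshot("side");cv2.imwrite("pics/s3.png",cv2.resize(im[0:200,200:400],None,fx=3,fy=3,interpolation=2))
```

```text
t 4.6 rail xy -0.008017402658954276 -0.13168769139038475 z 0.05895763108413334 yaw err -4.6560910418019796e-05 F [-0.9282 -0.4142 -0.5501] Frail -0.9921788363550046 -0.22065705535731608 q [-0.4221  0.4144 -0.2485  0.9102 -0.0001  0.9478]
```

View pics/s3.png

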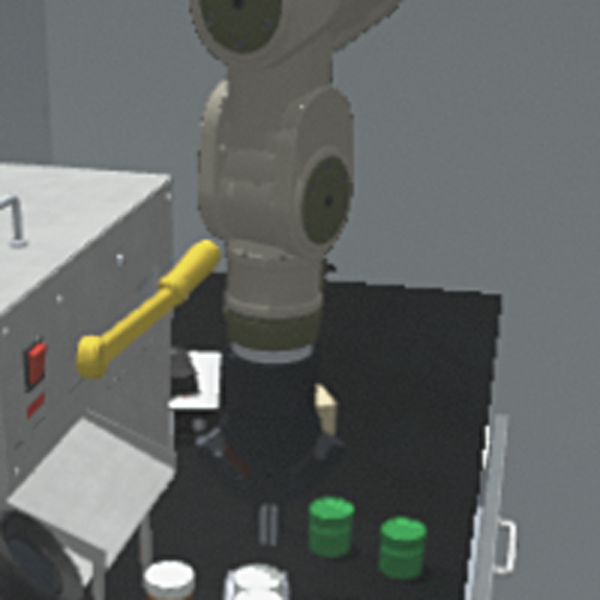

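Call:
drive_tool:
  targets:
    - [[0, 0, 0.7, 0, 0], [0, 0, 0.7, 0, 0], [0, 0, 0.7, 0, 0], [0, 0, 0.7, 0, 0], [0, 0, 0, 0, 0], [0, 0, 0, 0, 0]]

```text
time_s: 5.25
eef_pos: [0.5486, -0.1588, 0.032]
eef_rot: [0.633, 0.774, -0.0, -0.0]
force: [0.8, -0.2, 1.1]
finger_gap: -0.0003
```

Run:
```python
from loc import *
loc()
im=viewer.snapshot("side");cv2.imwrite("pics/s4.png",cv2.resize(im[70:270,200:400],None,fx=3,fy=3,interpolation=2))
```

```text
t 5.25 rail xy -0.007431070404017437 -0.13215180953515354 z 0.0319670747487681 yaw err -0.0001489784213465628 F [ 0.7597 -0.1588  1.0948] Frail 0.712737379759383 -0.30717590668720857 q [-0.4222  0.4422 -0.2806  0.8487 -0.0001  0.9478]
```

View pics/s4.png

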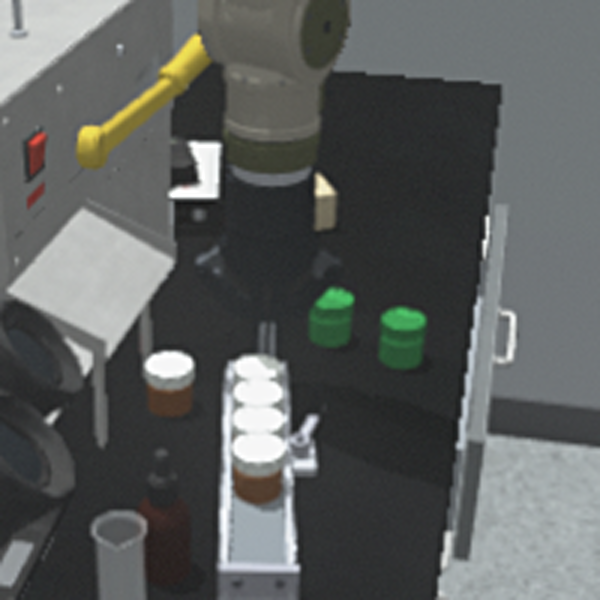

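Call:
drive_tool:
  targets:
    - [[0.1, 0.4, 0.1, 0, 0], [0.2, 0.3, 0.1, 0, 0], [0.2, 0, 0, 0, 0], [0.2, 0, 0, 0, 0], [0.2, 0, 0, 0, 0], [0.2, 0, 0, 0, 0], [0.2, 0, 0, 0, 0], [0.2, 0, 0, 0, 0]]

```text
time_s: 6.1
eef_pos: [0.5528, -0.143, 0.0304]
eef_rot: [0.633, 0.774, -0.0, 0.0]
force: [1.1, -1.4, 0.4]
finger_gap: 0.0002
```

Run:
```python
from loc import *
loc()
im=viewer.snapshot("side");cv2.imwrite("pics/s5.png",cv2.resize(im[150:300,210:360],None,fx=4,fy=4,interpolation=2))
```

```text
t 6.1 rail xy -0.0001395254315840274 -0.1174968108120579 z 0.030398346537978994 yaw err -0.00039972411729141677 F [ 1.1056 -1.3795  0.4112] Frail 0.808120074750601 -1.5723567677108385 q [-0.3934  0.4428 -0.2841  0.8433 -0.0005  0.9769]
```

View pics/s5.png

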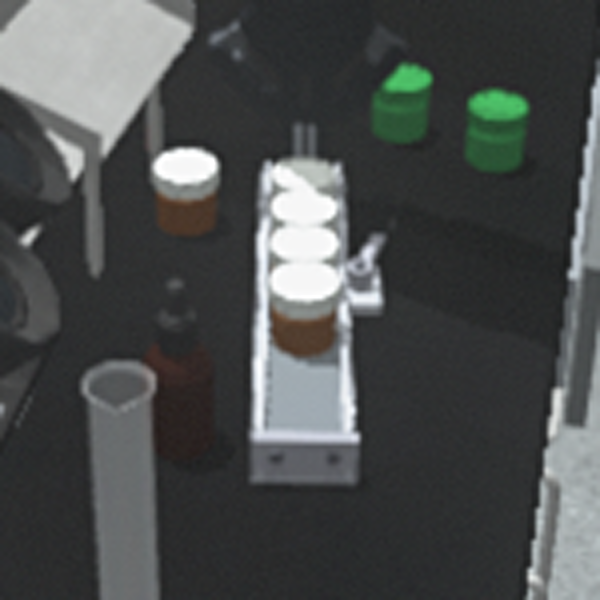

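Call:
drive_tool:
  targets:
    - [[0.2, 0, 0, 0, 0], [0.3, 0, 0, 0, 0], [0.3, 0, 0, 0, 0], [0.3, 0, 0, 0, 0], [0.3, 0, 0, 0, 0], [0.3, 0, 0, 0, 0], [0.3, 0, 0, 0, 0], [0.2, 0, 0, 0, 0]]

```text
time_s: 6.95
eef_pos: [0.5483, -0.1209, 0.0303]
eef_rot: [0.633, 0.774, -0.0, 0.0]
force: [0.3, -2.4, 0.3]
finger_gap: -0.0002
```

Call:
drive_tool:
  targets:
    - [[0.2, 0, 0, 0, 0], [0.3, 0, 0, 0, 0], [0.3, 0, 0, 0, 0], [0.3, 0, 0, 0, 0], [0.3, 0, 0, 0, 0], [0.3, 0, 0, 0, 0], [0.3, 0, 0, 0, 0], [0.2, 0, 0, 0, 0]]

```text
time_s: 7.75
eef_pos: [0.5438, -0.0994, 0.0303]
eef_rot: [0.633, 0.774, -0.0, 0.0]
force: [0.6, -2.5, 0.8]
finger_gap: -0.0
```

Call:
drive_tool:
  targets:
    - [[0.2, 0, 0, 0, 0], [0.3, 0, 0, 0, 0], [0.3, 0, 0, 0, 0], [0.3, 0, 0, 0, 0], [0.3, 0, 0, 0, 0], [0.3, 0, 0, 0, 0], [0.3, 0, 0, 0, 0], [0.2, 0, 0, 0, 0]]

```text
time_s: 8.55
eef_pos: [0.5394, -0.0778, 0.0303]
eef_rot: [0.633, 0.774, -0.0, -0.0]
force: [0.9, -2.0, 0.7]
finger_gap: -0.0001
```

Run:
```python
from loc import *
loc()
im=viewer.snapshot("side");cv2.imwrite("pics/s6.png",cv2.resize(im[150:300,210:360],None,fx=4,fy=4,interpolation=2))
for d in spotter.landmark_of("side","jar_1"): 
    e=d["centre"][:2]-O; print(round(d["conf"],2),e@ex,e@ey)
```

```text
t 8.55 rail xy -0.00026687428645715065 -0.0509576817811843 z 0.030282708953096756 yaw err 1.5274754672750523e-05 F [ 0.9431 -1.9964  0.7371] Frail 0.5257720465723646 -2.144408070050323 q [-0.2905  0.401  -0.3524  0.8175 -0.0001  1.0794]
0.81 -0.13552850387543627 -0.18793497449193924
0.74 -1.5790546037111644e-05 0.023475300864071052
0.73 -0.00022310227392260775 0.09862819183872006
0.7 0.0018811503996914569 -0.022834650712759797
0.52 0.00029812346575606454 0.05708871274077885
0.41 -0.06822155322351824 -0.22725703438127207
```

View pics/s6.png

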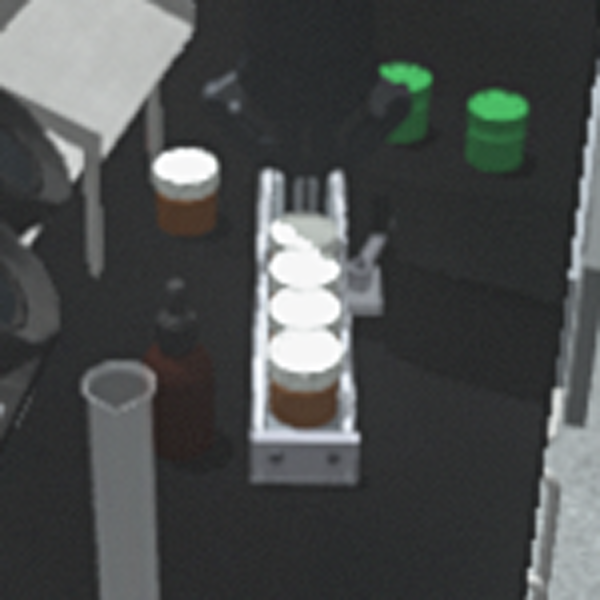

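Call:
drive_tool:
  targets:
    - [[0.2, 0, 0, 0, 0], [0.3, 0, 0, 0, 0], [0.3, 0, 0, 0, 0], [0.3, 0, 0, 0, 0], [0.3, 0, 0, 0, 0], [0.3, 0, 0, 0, 0], [0.3, 0, 0, 0, 0], [0.2, 0, 0, 0, 0]]

```text
time_s: 9.45
eef_pos: [0.535, -0.0562, 0.0303]
eef_rot: [0.633, 0.774, -0.0, -0.0]
force: [0.6, -1.0, -0.5]
finger_gap: 0.0002
```

Call:
drive_tool:
  targets:
    - [[0.1, 0, 0, 0, 0], [0.1, 0, 0, 0, 0], [0.1, 0, 0, 0, 0], [0.1, 0, 0, 0, 0]]

```text
time_s: 9.85
eef_pos: [0.5343, -0.0526, 0.0303]
eef_rot: [0.633, 0.774, -0.0, 0.0]
force: [0.4, -1.7, 0.2]
finger_gap: 0.0001
```

Run:
```python
from loc import *
loc()
im=viewer.snapshot("side");cv2.imwrite("pics/s7.png",cv2.resize(im[150:300,210:360],None,fx=4,fy=4,interpolation=2))
for d in spotter.landmark_of("side","jar_1"): 
    e=d["centre"][:2]-O; print(round(d["conf"],2),e@ex,e@ey)
```

```text
t 9.85 rail xy -0.00020487292408901116 -0.025272996626765756 z 0.030281038502762033 yaw err -0.00021215895255380368 F [ 0.3947 -1.7314  0.2408] Frail 0.04123476153968425 -1.7753545959241728 q [-0.2476  0.3878 -0.3734  0.8095 -0.0001  1.1225]
0.87 -1.2181650112893245e-06 0.12276945873675614
0.61 -0.0006189081030843666 0.002473247411792134
0.56 0.0017938684995529115 0.047395274403745254
0.51 -0.13102102193414888 -0.1888529105185601
0.47 -0.07100693506267271 -0.22740416700888613
0.44 -0.002305583568179946 0.08639776782076107
```

View pics/s7.png

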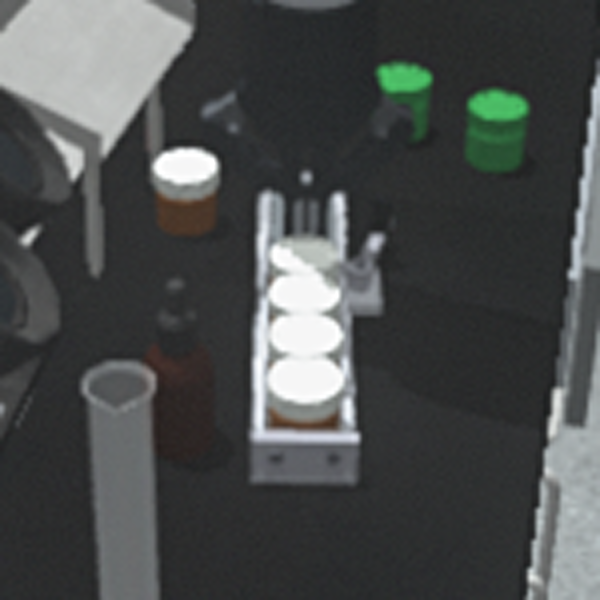

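Call:
drive_tool:
  targets:
    - [[0.1, 0, 0, 0, 0], [0.1, 0, 0, 0, 0], [0.1, 0, 0, 0, 0]]

```text
time_s: 10.25
eef_pos: [0.5337, -0.0497, 0.0303]
eef_rot: [0.633, 0.774, -0.0, 0.0]
force: [0.6, -2.1, 0.4]
finger_gap: 0.0004
```

Call:
drive_tool:
  targets:
    - [[0.1, 0, 0, 0, 0], [0.1, 0, 0, 0, 0]]

```text
time_s: 10.45
eef_pos: [0.5334, -0.048, 0.0304]
eef_rot: [0.633, 0.774, -0.0, 0.0]
force: [1.4, -4.6, -0.1]
finger_gap: -0.0004
```

Call:
drive_tool:
  targets:
    - [[0.05, 0, 0, 0, 0], [0, 0, 0, 0, 0]]

```text
time_s: 10.65
eef_pos: [0.5337, -0.0479, 0.0305]
eef_rot: [0.633, 0.774, -0.0, 0.001]
force: [1.5, -5.0, -0.8]
finger_gap: 0.0002
```

Call:
drive_tool:
  targets:
    - [[0.1, 0, 0, 0, 0], [0, 0, 0, 0, 0], [0, 0, 0, 0, 0]]

```text
time_s: 10.95
eef_pos: [0.5339, -0.0477, 0.0307]
eef_rot: [0.633, 0.774, -0.001, 0.001]
force: [0.7, -7.2, -0.2]
finger_gap: -0.0
```

Run:
```python
from loc import *
loc()
im=viewer.snapshot("side");cv2.imwrite("pics/s8.png",cv2.resize(im[150:300,210:360],None,fx=4,fy=4,interpolation=2))
for d in spotter.landmark_of("side","jar_1"): 
    e=d["centre"][:2]-O; print(round(d["conf"],2),e@ex,e@ey)
```

```text
t 10.95 rail xy 0.0003687295428880981 -0.020341498486761322 z 0.030653497180549223 yaw err -0.0010360686039742328 F [ 0.6804 -7.2384 -0.186 ] Frail -0.7777127553770407 -7.228590760790921 q [-0.2375  0.3846 -0.3773  0.8067 -0.0024  1.1335]
0.74 -0.13197738034724932 -0.18753557283000336
0.71 0.0010531436515081758 0.05428158885339749
0.65 0.0018114312972385442 0.09158044942374646
0.64 -0.07122108075218092 -0.2269523466644294
0.53 0.0018620557297635613 0.12841110835305197
0.52 0.00035889331657696993 0.007274695566641695
```

View pics/s8.png

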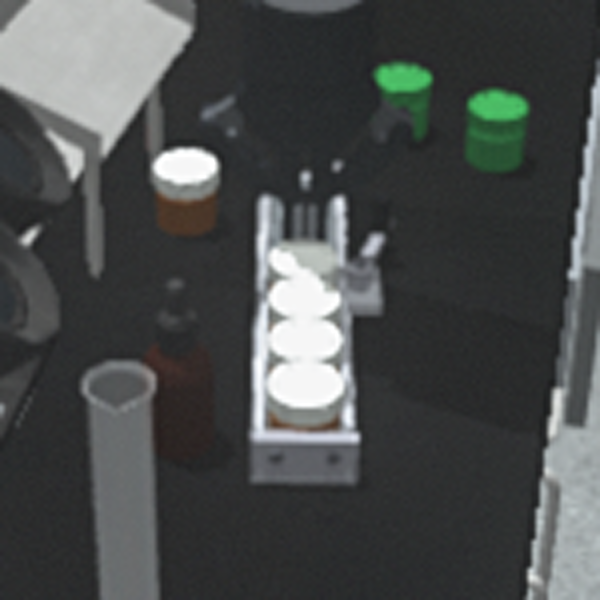

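Call:
drive_tool:
  targets:
    - [[-0.2, 0, 0, 0, 0], [-0.5, 0, 0, 0, 0], [-0.8, 0, 0, 0, 0], [-1, 0, -1, 0, 0], [-1, 0, -2, 0, 0], [0, 0, -2, 0, 0], [0, 0, 0, 0, 0]]

```text
time_s: 11.75
eef_pos: [0.5424, -0.082, 0.0836]
eef_rot: [0.633, 0.774, 0.001, 0.003]
force: [0.7, -0.1, -0.2]
finger_gap: -0.0001
```

Call:
drive_tool:
  targets:
    - [[0, -2, 0, 0, 0], [0, -2, 0, 0, 0], [0, -2, 0, 0, 0], [-0.5, -2, 0, 0, 0], [-0.3, 0, 0, 0, 0], [0, 0, 0, 0, 0]]

```text
time_s: 12.35
eef_pos: [0.4636, -0.1049, 0.0804]
eef_rot: [0.633, 0.774, 0.0, 0.0]
force: [0.5, 0.7, -0.3]
finger_gap: 0.0
```

Run:
```python
from loc import *
loc()
im=viewer.snapshot("side");cv2.imwrite("pics/s9.png",cv2.resize(im[150:300,210:360],None,fx=4,fy=4,interpolation=2))
for t in ("jar_1","gate_peg"):
  for d in spotter.landmark_of("side",t): 
    e=d["centre"][:2]-O; print(t,round(d["conf"],2),e@ex,e@ey)
```

```text
t 12.35 rail xy -0.07991462412207799 -0.06238929673139975 z 0.08036823826120446 yaw err -0.001205720334366417 F [ 0.5068  0.708  -0.3021] Frail 0.6379162939979935 0.5926080860546413 q [-0.3917  0.227  -0.4618  0.8812  0.0003  0.9794]
jar_1 0.84 -0.1298633252937001 -0.1886804620082923
jar_1 0.58 0.0007437005991396411 0.0051552797614522645
jar_1 0.55 -0.0017435724398236706 0.1292474369384054
jar_1 0.54 -0.00043276967122365614 0.0499918264360452
jar_1 0.51 0.004214091812709739 0.08884599839156546
jar_1 0.41 -0.07030284568389408 -0.22795576300841042
```

View pics/s9.png

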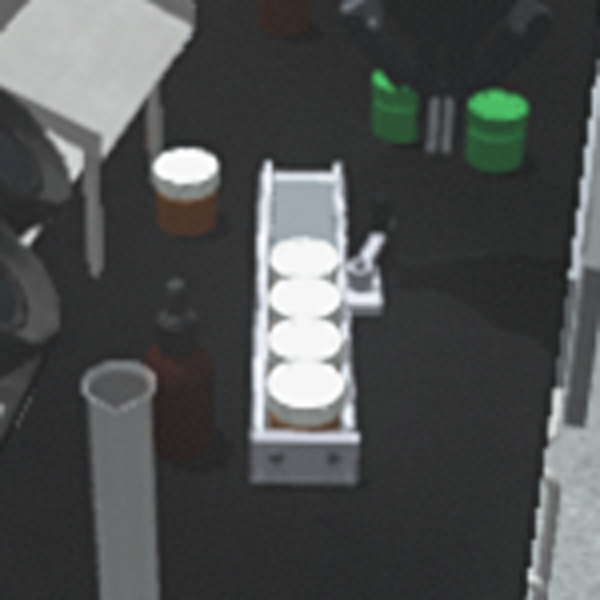

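Call:
drive_tool:
  targets:
    - [[0, 0, 1.5, 0, 0], [0, 0, 1.5, 0, 0], [0, 0, 1.3, 0, 0], [0, 0, 0.8, 0, 0], [0, 0, 0, 0, 0]]

```text
time_s: 13.0
eef_pos: [0.4628, -0.1038, 0.0282]
eef_rot: [0.632, 0.775, -0.0, -0.001]
force: [0.3, -0.5, 0.2]
finger_gap: 0.0002
```

Call:
drive_tool:
  targets:
    - [[0, 0.4, 0, 0, 0], [0, 0.4, 0, 0, 0], [0, 0.4, 0, 0, 0], [0, 0.4, 0, 0, 0], [0, 0.4, 0, 0, 0], [0, 0.4, 0, 0, 0], [0, 0.4, 0, 0, 0], [0, 0.4, 0, 0, 0]]

```text
time_s: 13.8
eef_pos: [0.4949, -0.0979, 0.0293]
eef_rot: [0.633, 0.774, -0.0, -0.0]
force: [-1.0, -0.8, 0.4]
finger_gap: -0.0001
```

Run:
```python
from loc import *
loc()
im=viewer.snapshot("side");cv2.imwrite("pics/s10.png",cv2.resize(im[150:300,210:360],None,fx=4,fy=4,interpolation=2))
```

```text
t 13.8 rail xy -0.047928784632586 -0.06177647181011874 z 0.029264089742498323 yaw err -0.00018332001656076735 F [-1.0199 -0.8113  0.3821] Frail -1.161304093218609 -0.5914156439714422 q [-0.3545  0.3363 -0.4566  0.778  -0.0001  1.0156]
```

View pics/s10.png

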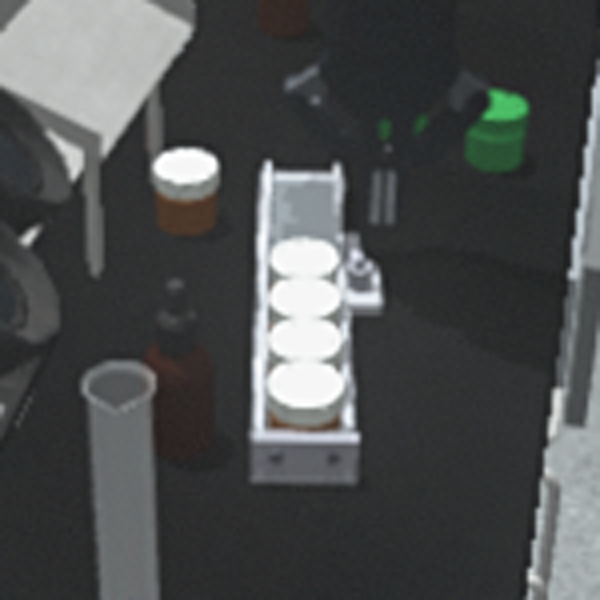

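Call:
drive_tool:
  targets:
    - [[0, 0.4, 0, 0, 0], [0, 0.4, 0, 0, 0], [0, 0.4, 0, 0, 0], [0, 0.4, 0, 0, 0], [0, 0.4, 0, 0, 0], [0, 0.4, 0, 0, 0], [0, 0.4, 0, 0, 0], [0, 0.4, 0, 0, 0]]

```text
time_s: 14.65
eef_pos: [0.5269, -0.0918, 0.0295]
eef_rot: [0.633, 0.774, 0.0, 0.001]
force: [0.4, -0.3, -0.8]
finger_gap: 0.0001
```

Run:
```python
from loc import *
loc()
im=viewer.snapshot("side");cv2.imwrite("pics/s11.png",cv2.resize(im[150:300,210:360],None,fx=4,fy=4,interpolation=2))
```

```text
t 14.65 rail xy -0.015368961257091035 -0.062233952269627336 z 0.029491827127273947 yaw err -0.0002591962898256528 F [ 0.3613 -0.3443 -0.7669] Frail 0.28536712787739893 -0.40948333693202044 q [-0.3226  0.3845 -0.3811  0.804  -0.0003  1.0476]
```

View pics/s11.png

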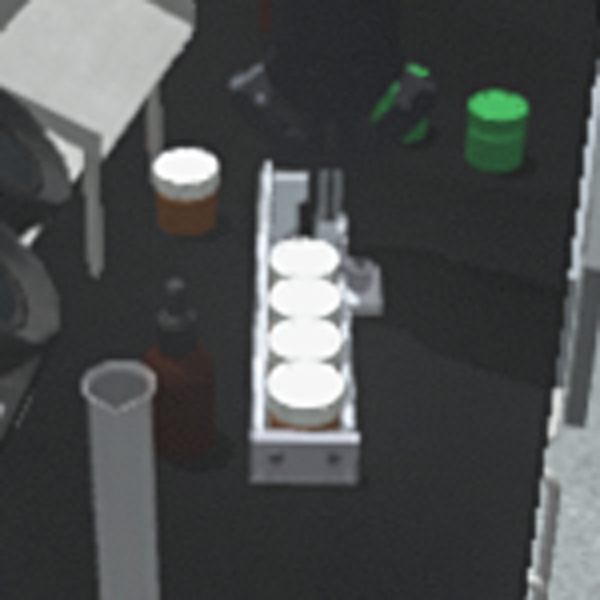

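Call:
drive_tool:
  targets:
    - [[0.2, 0.35, 0, 0, 0], [0.2, 0.35, 0, 0, 0], [0.25, 0.3, 0, 0, 0], [0.25, 0.3, 0, 0, 0], [0.25, 0.25, 0, 0, 0], [0.3, 0.2, 0, 0, 0], [0.3, 0.2, 0, 0, 0], [0.3, 0.2, 0, 0, 0]]

```text
time_s: 15.5
eef_pos: [0.5432, -0.067, 0.0294]
eef_rot: [0.633, 0.774, 0.0, 0.0]
force: [-0.1, -0.8, -0.4]
finger_gap: 0.0003
```

Run:
```python
from loc import *
loc()
im=viewer.snapshot("side");cv2.imwrite("pics/s12.png",cv2.resize(im[150:300,210:360],None,fx=4,fy=4,interpolation=2))
```

```text
t 15.5 rail xy 0.005633207877933471 -0.04112016821232341 z 0.02937493601068426 yaw err -0.00014021107585562853 F [-0.0727 -0.827  -0.3955] Frail -0.23628587567783352 -0.7958089054897706 q [-0.2693  0.4055 -0.3479  0.8169 -0.      1.1007]
```

View pics/s12.png

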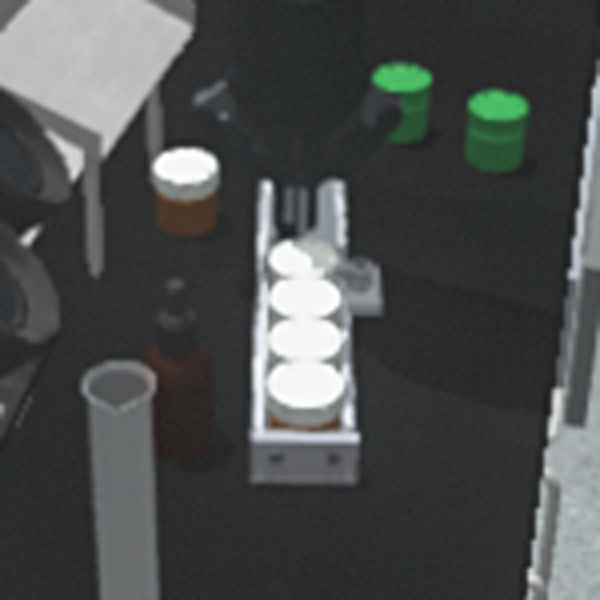

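Call:
drive_tool:
  targets:
    - [[0.2, 0.15, 0, 0, 0], [0.15, 0.15, 0, 0, 0], [0.1, 0.1, 0, 0, 0], [0.1, 0, 0, 0, 0]]

```text
time_s: 15.95
eef_pos: [0.5461, -0.061, 0.0293]
eef_rot: [0.633, 0.774, 0.0, 0.0]
force: [-0.4, -0.9, 0.9]
finger_gap: 0.0
```

Call:
drive_tool:
  targets:
    - [[0.1, 0, 0, 0, 0], [0, 0, 0, 0, 0]]

```text
time_s: 16.15
eef_pos: [0.5458, -0.06, 0.0294]
eef_rot: [0.633, 0.774, 0.0, 0.0]
force: [1.6, -1.1, 0.6]
finger_gap: -0.0004
```

Call:
drive_tool:
  targets:
    - [[0.1, 0, 0, 0, 0], [0, 0, 0, 0, 0]]

```text
time_s: 16.35
eef_pos: [0.5457, -0.0599, 0.0295]
eef_rot: [0.633, 0.774, -0.0, 0.001]
force: [1.5, -3.5, 0.4]
finger_gap: -0.0001
```

Call:
drive_tool:
  targets:
    - [[0.1, 0, 0, 0, 0], [0, 0, 0, 0, 0]]

```text
time_s: 16.55
eef_pos: [0.5457, -0.0597, 0.0295]
eef_rot: [0.633, 0.774, -0.001, 0.001]
force: [1.7, -7.4, -1.2]
finger_gap: 0.0004
```

Call:
drive_tool:
  targets:
    - [[-0.2, 0, 0, 0, 0], [-0.4, 0, 0, 0, 0], [-0.8, 0, 0, 0, 0], [-1, 0, -1, 0, 0], [-0.5, 0, -2, 0, 0], [0, 0, -3, 0, 0], [0, 0, -2, 0, 0]]

```text
time_s: 17.25
eef_pos: [0.5517, -0.0875, 0.1117]
eef_rot: [0.633, 0.774, 0.0, 0.001]
force: [1.2, -0.5, 0.2]
finger_gap: 0.0002
```

Call:
drive_tool:
  targets:
    - [[0, -3, 0, 0, 0], [0, -4, 0, 0, 0], [0, -4, 0, 0, 0], [-2, -4, 0, 0, 0], [-3, -3, 0, 0, 0], [-3, 0, 0, 0, 0], [-3, 0, 0, 0, 0], [0, 0, 0, 0, 0]]

```text
time_s: 18.05
eef_pos: [0.3978, -0.2348, 0.1107]
eef_rot: [0.634, 0.773, -0.0, 0.002]
force: [-0.3, 0.2, -0.1]
finger_gap: 0.0002
```

Run:
```python
from loc import *
loc()
a=viewer.snapshot("side");b=viewer.snapshot("top")
cv2.imwrite("pics/s13.png",np.hstack([cv2.resize(a[170:290,250:350],None,fx=4,fy=4,interpolation=2),cv2.resize(b[160:280,200:300],None,fx=4,fy=4,interpolation=2)]))
for n in("side","top"):
 for t in ("jar_1","gate_peg"):
  for d in spotter.landmark_of(n,t): 
    e=d["centre"][:2]-O; print(n,t,round(d["conf"],2),e@ex,e@ey)
```

```text
t 18.05 rail xy -0.17029992453006432 -0.17651676511769168 z 0.11066241711374365 yaw err -0.004243128850083405 F [-0.3115  0.17   -0.0569] Frail -0.27127618665952297 0.2287488633413954 q [-0.7068  0.1695 -0.4512  0.9455 -0.0004  0.6673]
side jar_1 0.84 -0.13476454910361715 -0.18819260427790133
side jar_1 0.83 -0.0016038865227291927 0.12993335810338394
side jar_1 0.79 -0.07145160773827587 -0.22557871741725893
side jar_1 0.61 0.002025576986746743 0.09112862907928969
side jar_1 0.47 0.0014385563501851815 0.007565087945777092
side gate_peg 0.46 0.009293445924548227 -0.017506623399373717
top jar_1 0.77 -2.1472337690753995e-05 0.12818236828417046
top jar_1 0.71 0.002876499951473521 0.09330254952587935
top jar_1 0.68 -0.000617719269202885 0.014004942802612766
top jar_1 0.66 -0.1306055380172923 -0.1878149446641923
top jar_1 0.65 -0.06845744096125335 -0.2274131015949532
top jar_1 0.56 -0.0015469822152185974 0.05103515304205323
top gate_peg 0.66 0.011808689557246716 -0.02169273728556572
```

View pics/s13.png

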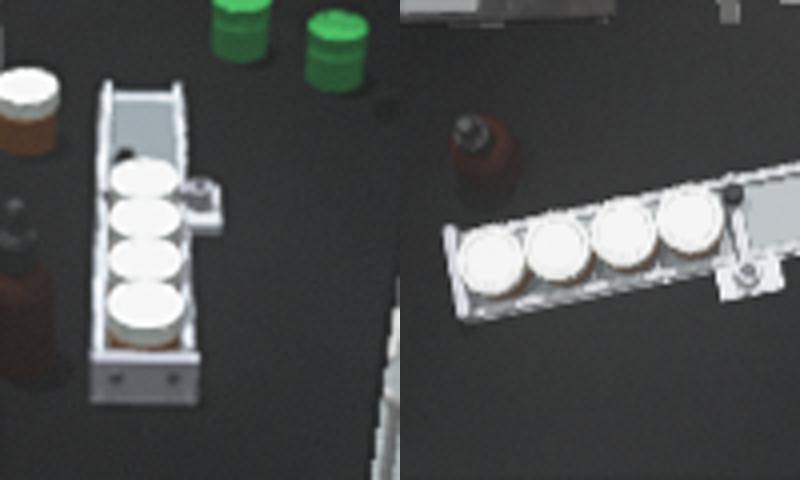

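The right-hand (top) crop shows all four caps touching and jar_1 against the stop at about (460,270). The gate bar lies straight across the rail at (740,225), with its peg just behind jar_4 at (733,195). The spare jar and the bottle have not moved.

```bash
python3 -c "
from workcell import manip
print(manip.job_done())"
```

```text
the job is handed in; nothing more can be done
None
```

I pushed the row home with the shut fingers on jar_4 only, at 30 mm/s or less. When the fingers stalled at about 7 N, the row was against the stop. I then backed off, went round the gate and pushed its peg until it also stalled at about 7 N. I cleared the arm and handed the job in at about 18 s of the 45 s; no verdict is reported.

**Last checks:**
- **Pictures:** the four caps touch, with jar_1 on the stop. The gate bar lies straight across the rail behind jar_4. The spare jar and bottle_a look unmoved; I did not re-measure bottle_b or the cylinder at the end, but the arm never went near them.
- **Jars:** the networks put them at y of about 129, 92, 51 and 8 to 14 mm on the rail, where 130, 90, 50 and 10 mm is home. That agrees within their error of about 4 mm.
- **Gate peg:** measured at (9, -18) and (12, -22) mm on the rail, where shut is (11, -18) mm.

**Disagreements:** the top camera's y for jar_4 (14 mm) and for the peg (-22 mm) were each about 4 mm off. The side camera and the stalls agreed with the row being home and the gate shut. The side camera did not report jar_3 in the last look, but the top one did.

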